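# Load the spare gripping wedges and unclip the spares cassette

### The job

Load the jack's spares cassette while it is still clipped in its steel bracket: drop one of the two small gripping wedges (the slim split cones) into each of its two open pockets. Then pinch the two opposed side catches at the cassette's waist fully in, lift the cassette level, wedges and all, straight up out of the bracket to about 15 cm above where it sat, and finish while still holding it there by its catches, ready to hand over; leave everything else on the bench where it is.

Things in the scene. Friction and masses are not known exactly. Their poses are not given: they have to be found in the camera images.
- wedge_1_mid (a point): the centre (half-way up) of one small gripping wedge: a dark steel cone standing on its wide end, 58 mm tall, 30 mm across over the lowest 12 mm, then tapering evenly to 19 mm at the top, about 150 g. Loose on the bench. z axis: up through its small end. The two small wedges are alike and may go in either pocket, either way up
- wedge_2_mid (a point): the centre of the other small gripping wedge, the same in every way
- cassette_grip (a point): pinch point of the spares cassette, midway between its catch buttons, 57 mm above its underside. x axis: along its length, y: across, towards the left catch, z up. Cassette: loose, about 240 g, grey plastic, 148 mm long, 50 mm wide, 64 mm to the pocket rims; an open pocket at each end, a waist between. Sits clipped in the bracket, underside 16 mm above the bench, this point 73 mm above it
- left_button (a point): centre of the outer face of the left (+y) catch button, 34 mm across from the pinch point. The buttons are ribbed black upright pads, 28 mm long (x), 26 mm tall (44 to 70 mm above the cassette's underside), 9 mm proud of the cassette's sides: pinch both across y, 68 mm over the pair, closing to 52 mm when fully in. No part of the bracket is higher than 30 mm above the cassette's underside
- right_button (a point): the same for the right (-y) catch button
- pocket_a (a point): centre of the mouth of the pocket at the cassette's +x end, level with the rims: 46 mm along x from the pinch point, 64 mm above the cassette's underside (7 mm above the pinch point). The pocket is open on top, 50 mm (x) by 44 mm (y) inside, 60 mm deep to its floor, walls 3 mm; axes as the cassette's
- pocket_b (a point): the same for the pocket at the cassette's -x end
- catch_left (a joint): how far the left (+y) catch is pushed in towards the middle: 0 (sprung out, its barb under the bracket's cheek) to 0.008 m (fully in). Spring: 2 N to start, 6 N fully in; its barb is free of the bracket beyond about 0.006 m. Both catches must be in for the cassette to come out; they spring out again when let go. The cassette has 1.5 mm side play and 2 mm upward play in the bracket
- catch_right (a joint): the same for the catch on the -y side
- dock: the bracket that holds the cassette: folded sheet steel, 180 by 100 mm, on a plywood panel 230 by 150 by 12 mm, fixed. Origin at the panel's underside below the cassette's middle, x along the cassette. Two upright cheeks along the cassette's sides, tops 46 mm above the bench (x within 60 mm, y 26 to 30 mm either side); a low tab, top 36 mm above the bench, past each end
- plug_mid (a point): the centre of a big taper plug that is NOT wanted: same shape as the wedges but 84 mm tall and 46 mm across at its foot; stands on the bench, to be left alone
- barrel: an anchor barrel, a plain yellowish zinc steel tube 48 mm across and 50 mm tall standing on the bench, origin at its underside; to be left alone
- seal_ring: a pale yellow-green seal ring lying flat, 110 mm across, 14 mm high, origin at its underside; leave alone
- o_ring: a black rubber ring lying flat, 96 mm across, 6 mm high, origin at its underside; leave alone
- coupler: a brass hydraulic coupler standing on its hexagon foot with a blue dust cap, 58 mm tall, 26 mm across, origin at its underside; leave alone
- spanner: a steel double open-ended spanner lying flat, 210 mm long along its x axis, origin at its middle underneath; leave alone
Not all that is in view belongs to the job. What is shaped like the part that bears cassette_grip but blue or pink is not meant.

How it is judged:
By the outcome, as a careful person would: the job done as asked, in the order asked, and still so for the second after the job is handed in, while the arm keeps its last pose, push and grip.
It also fails if it takes over 72 s, if anything falls off the work surface, if the arm or the gripper's body presses on something with over 40 N, if the wrist force passes 120 N, or if a joint passes its speed limit or range.

### The arm

A 6-joint arm with a two-finger parallel gripper is mounted at the origin on the work surface. World frame = base frame: x ahead of the robot, y to its left, z up, the work surface at z = 0. Lengths are in m, angles in rad, forces in N, time in s.
With the tool pointing down it reaches from about 0.3 to 0.775 m from the base axis. Payload 14.6 kg.
Tool frame: the origin (TCP) lies at the very end of the fingers, on their centre line; the grasp point (between the pads) lies 19 mm behind it; z points along the fingers, y is the line along which they close (so a half turn about z gives the same grasp; the last joint's range is limited). The gripper opens to 94 mm and grips with 3 to 60 N. Pads are 16 mm wide; open, the fingers measure 119 mm over their backs; the gripper's body (75 mm by 177 mm) begins 78 mm behind the grasp point.
Start: joints at [-1.182, 0.3, 1.521, -0, 1.321, -0.067], TCP at [0.242, -0.494, 0.205] pointing down, gripper open.
Joint ranges: [-3.03, 3.03], [-0.79, 2.21], [0.23, 2.52], [-1.04, 4.18], [0, 3.07], [-2.55, 2.55]. Speed limits (rad/s): [2.22, 2.22, 2.57, 3.14, 3.14, 3.14].

### API

Orientations are given as [roll, pitch, yaw] about the fixed x, y, z axes, in that order (R = Rz(yaw) Ry(pitch) Rx(roll)).
In Python, from station import ctrl gives the robot as it stands.
- The arm moves only by the tool move_arm, never from a script. Its argument "increments" is a list of rows, each a list of 7 numbers: the opening, from 0 (shut) to 1 (fully open), then the shift along the tool's x, y, z in units of 50 mm (1.0 is 50 mm), then the turn, a rotation vector about the tool's x, y, z in rad. In form: [[claw, tx, ty, tz, rx, ry, rz], ...]. A call has 1 to 20 rows; each row shifts and turns the commanded pose from where the row before left it, along the tool's axes as they then stand; what a row does not reach is not made up. A row lasts 1/10 s, in which the tool goes at most 50 mm and 8.59 degrees, less where a joint would pass 70% of its speed; a pose out of reach is approached as far as the arm can. A call is refused whole if a number of a shift passes 1 or a number of a turn 0.15, either way. A call with a gripper value outside its range is refused whole. The fingers move at their own pace and stop on an object; "force" is the grip in N (left out, the last holds). Time passes only in rows, so rows that do not move let the fingers close. It gives the time, the measured TCP pose, the force, the opening and the grip force at its end, in the units of the state.
- ctrl.get_obs(): the state, without advancing time (a new reading comes with each control period).
- ctrl.camera(name): name is "side" or "top"; returns a dict with "color" (420x560x3 uint8, blue, green, red), "K" (3x3 intrinsics, pixels), "pose" (4x4, takes a point from camera to world coordinates). Camera axes: x right, y down, z forward; pixel columns grow to the right and rows downward; lengths in m; the calibration is good to about 2 mm. A picture is of the moment at which its call begins. There is no depth.
- ctrl.hand_in(): hands the job in; it is judged then, once.
Trained networks look in a picture, given as the dict that the camera call returned (one of the last four; its "shot" number tells which), for a name from the list of things; names that differ only in an ending like _2 or _b are one class to them, and where a whole thing is asked for, a point or a joint stands for the part that bears it (a point fixed in the world has none). Each returns a list of dicts, best first, with "conf" (0 to 1); they miss things now and then, are a little off and sometimes report something else, mostly with a low value. They report only what shows in the picture. A call takes as long as a camera call. They do not tell look-alikes from the thing itself.
- ctrl.cut_out(name, picture): "mask" (420x560 bool, what is visible of it) and "centre" ([row, column] in pixels, amid what is visible of it).
The state is a dict: "time_s": time; "qpos": joint angles; "joint_vel": joint speeds; "tau": joint torques, N m; "ee_pos": TCP position; "eef_rot": TCP orientation; "force": force on the tool from outside, world axes, zero at the start; "moment": the same for the moment, N m; "grip_width": finger opening in m; "grip_force": force on a finger pad.
Only numpy, scipy, OpenCV 4.12 (cv2) and the standard library are available. Lean on these libraries where they do the work, as an engineer would, in place of code of your own. Each camera call takes 0.05 s, during which the arm holds its last target. There are 200 camera calls.

## Working session

There is one attempt and no reset: what is moved stays moved. The work goes in short steps, Python scripts to look and compute and a tool call to move; the robot and the scene stay as the last step left them, time stands still between calls to the robot, and variables do not carry over. Pictures are saved under pics/ and viewed, at most 10 in all, crops included, and the job is handed in when it is done.

Besides the shell and the picture viewer there is one more tool, called after "Call:" as name(argument=value, ...) on one line, values as JSON. move_arm: Moves the arm, as the interface text tells. Its arguments: {"type":"object","properties":{"increments":{"type":"array","items":{"type":"array","items":{"type":"number"}}},"force":{"type":"number"}},"required":["increments"]}

```bash
mkdir -p pics
cat > h.py <<'E'
import numpy as np, cv2
from station import ctrl
def ray(c,rc):
    d=c["pose"][:3,:3]@np.linalg.inv(c["K"])@np.array([rc[1],rc[0],1.]); return c["pose"][:3,3],d/np.linalg.norm(d)
def atz(c,rc,z):
    o,d=ray(c,rc); return o+d*(z-o[2])/d[2]
def proj(c,p):
    q=np.linalg.inv(c["pose"])@np.r_[p,1]; u=c["K"]@q[:3]; return u[1]/u[2],u[0]/u[2]
E
python3 - <<'E'
from h import *
for n in ("top","side"):
    c=ctrl.camera(n); cv2.imwrite(f"pics/{n}0.png",c["color"]); print(n,c["pose"].round(3).tolist(),c["K"].round(1).tolist())
    for k in ("wedge_1_mid","cassette_grip","left_button","pocket_a","plug_mid","dock","barrel","coupler","seal_ring","o_ring","spanner"):
        for d in ctrl.cut_out(k,c)[:5]: print(n,k,round(d["conf"],2),np.round(d["centre"]),d["mask"].sum(),atz(c,d["centre"],.03).round(3))
o=ctrl.get_obs(); print({k:np.round(v,3).tolist() for k,v in o.items()})
E
```

```text
top [[-0.014, -0.994, 0.105, 0.401], [-1.0, 0.015, 0.005, -0.06], [-0.006, -0.105, -0.994, 1.172], [0.0, 0.0, 0.0, 1.0]] [[472.8, 0.0, 273.3], [0.0, 472.8, 209.5], [0.0, 0.0, 1.0]]
top wedge_1_mid 0.58 [221. 356.] 130 [ 0.491 -0.255  0.03 ]
top cassette_grip 0.8 [306. 166.] 1870 [0.294 0.203 0.03 ]
top cassette_grip 0.66 [188. 249.] 1543 [0.575 0.003 0.03 ]
top cassette_grip 0.59 [287. 308.] 1741 [ 0.335 -0.135  0.03 ]
top left_button 0.68 [192. 238.] 102 [0.565 0.031 0.03 ]
top left_button 0.59 [300. 317.] 95 [ 0.304 -0.155  0.03 ]
top left_button 0.58 [302. 176.] 100 [0.303 0.181 0.03 ]
top pocket_a 0.87 [303. 166.] 1866 [0.302 0.204 0.03 ]
top pocket_a 0.81 [191. 250.] 1550 [0.569 0.001 0.03 ]
top pocket_a 0.63 [290. 310.] 1666 [ 0.327 -0.141  0.03 ]
top plug_mid 0.59 [169. 365.] 331 [ 0.619 -0.28   0.03 ]
top dock 0.82 [199. 265.] 4073 [ 0.547 -0.035  0.03 ]
top barrel 0.58 [229. 142.] 373 [0.479 0.264 0.03 ]
top coupler 0.58 [186. 263.] 90 [ 0.581 -0.031  0.03 ]
top seal_ring 0.86 [105. 167.] 449 [0.787 0.207 0.03 ]
top o_ring 0.65 [126. 404.] 23 [ 0.725 -0.382  0.03 ]
top spann
[... 919 characters left out ...]
8 0.244 0.03 ]
side barrel 0.36 [207. 281.] 331 [0.58  0.032 0.03 ]
side coupler 0.56 [271. 378.] 376 [ 0.737 -0.226  0.03 ]
side seal_ring 0.59 [181. 336.] 417 [0.737 0.152 0.03 ]
side seal_ring 0.31 [206. 274.] 1847 [0.564 0.04  0.03 ]
side o_ring 0.65 [293. 328.] 957 [ 0.628 -0.281  0.03 ]
side spanner 0.6 [228. 371.] 550 [ 0.765 -0.077  0.03 ]
{'time_s': 1.2, 'qpos': [-1.182, 0.3, 1.521, -0.0, 1.321, -0.067], 'joint_vel': [-0.001, 0.001, -0.001, 0.001, -0.001, 0.0], 'tau': [-0.0, -53.166, -35.291, 0.071, 0.021, 0.0], 'ee_pos': [0.242, -0.494, 0.205], 'eef_rot': [-3.142, -0.0, 0.456], 'force': [0.408, 0.58, 0.648], 'moment': [0.036, -0.027, -0.023], 'grip_force': 0.0, 'grip_width': 0.094}
```

View pics/top0.png

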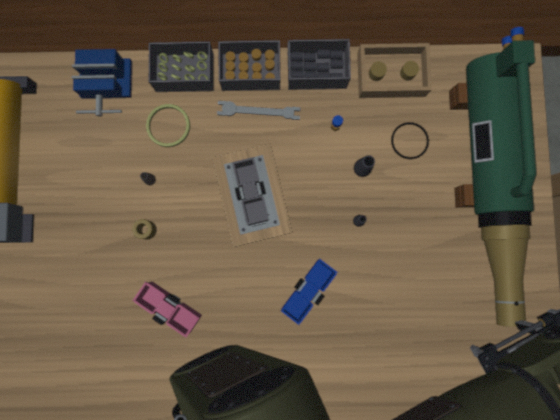

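View pics/side0.png

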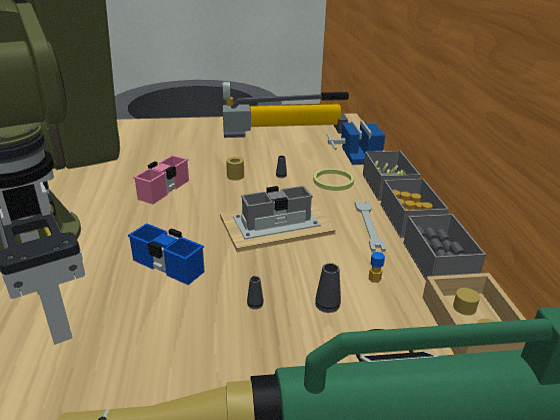

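Top view: the grey cassette in its bracket is at (188,250) and the wedges are at (220,360) and (178,148). Look-alikes are the big plug at (165,364), the blue cassette at (292,309) and the pink one at (307,167). In the side view the wedges are at (292,255) and (166,281), and the plug is at (288,329). I choose the grey cassette and the two small cones, and check them in a close crop.

Run:
```python
from h import *
t=cv2.imread("pics/top0.png"); s=cv2.imread("pics/side0.png")
out=np.zeros((600,800,3),np.uint8)
def put(im,r,c,h,w,k,R,C):
    a=cv2.resize(im[r:r+h,c:c+w],None,fx=k,fy=k,interpolation=cv2.INTER_CUBIC); a=np.clip(a*1.6,0,255).astype(np.uint8); out[R:R+a.shape[0],C:C+a.shape[1]]=a
put(t,145,222,90,60,5,0,0)      # top cassette, origin (145,222) x5
put(s,178,230,64,98,5,0,305)    # side cassette (178,230) x5
put(t,205,345,30,30,5,450,0); put(t,163,133,30,30,5,450,155)
put(s,270,240,44,30,6,330,310); put(s,145,266,40,30,6,330,495)
cv2.imwrite("pics/crop1.png",out)
```

```text
(no output)
```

View pics/crop1.png

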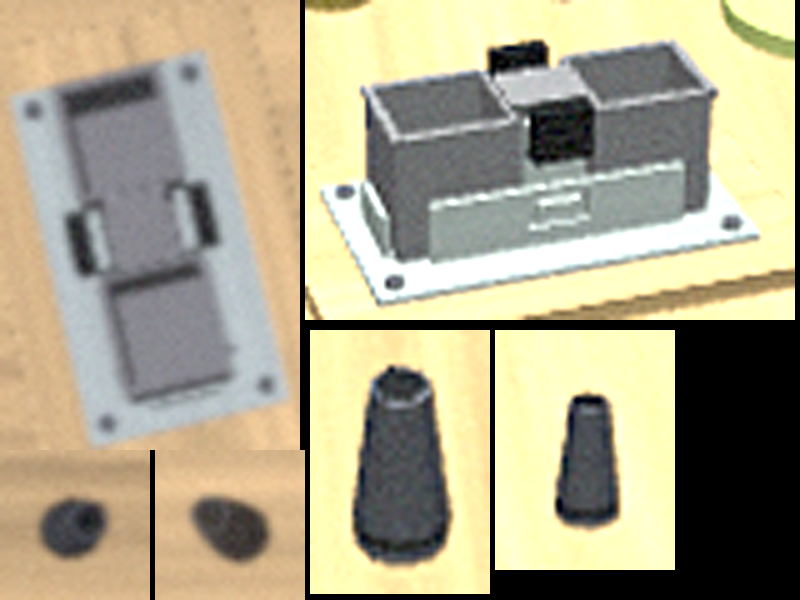

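The crop shows the grey cassette with two empty pockets, black catches and bare bracket cheeks. Both cones are small wedges with their small ends up. The side-view rim corners are clear at crop (90,363), (137,400), (93,717) and (42,675), so I fit the poses next.

```bash
cat > fit.py <<'E'
from h import *
from scipy.optimize import least_squares as LS
def cone_hull(c,x,y,z0=0):
    a=np.linspace(0,2*np.pi,40); P=[(x+r*np.cos(t),y+r*np.sin(t),z+z0) for r,z in((.015,0),(.015,.012),(.0095,.058)) for t in a]
    uv=np.array([proj(c,p)[::-1] for p in P],np.float32); return cv2.convexHull(uv)
def cen(h): m=cv2.moments(h); return np.array([m["m01"]/m["m00"],m["m10"]/m["m00"]])
def darkcen(im,r,c,n=26,th=75):
    g=im.max(2)[r-n:r+n,c-n:c+n]<th; k,l,s,ce=cv2.connectedComponentsWithStats(g.astype(np.uint8)); 
    i=min(range(1,k),key=lambda i:np.hypot(*(ce[i]-n))if s[i,4]>25 else 1e9); return np.array([ce[i][1]+r-n,ce[i][0]+c-n]),s[i,4]
E
cat > m1.py <<'E'
from fit import *
ct,cs=ctrl.camera("top"),ctrl.camera("side")
for (t,s) in (((220,360),(292,255)),((178,148),(163,282))):
    mt,at=darkcen(ct["color"],*t); ms,as_=darkcen(cs["color"],*s)
    f=lambda p:np.r_[cen(cone_hull(ct,*p))-mt,cen(cone_hull(cs,*p))-ms]
    r=LS(f,atz(cs,ms,.03)[:2]); print("wedge",r.x.round(4),r.fun.round(2),at,as_,[cv2.contourArea(cone_hull(c,*r.x)) for c in(ct,cs)])
S=lambda R,C:(178+(R+.5)/5-.5,230+(C-305+.5)/5-.5)
T=lambda R,C:(145+(R+.5)/5-.5,222+(C+.5)/5-.5)
obs=[(cs,S(93,717),.074,-.025,.08),(cs,S(42,675),.074,.025,.08),(cs,S(137,400),-.074,-.025,.08),(cs,S(90,363),-.074,.025,.08),
(ct,T(90,60),.074,.025,.08),(ct,T(75,155),.074,-.025,.08),(ct,T(403,133),-.074,.025,.08),(ct,T(378,235),-.074,-.025,.08)]
def f(p):
    c,s=np.cos(p[2]),np.sin(p[2])
    return np.concatenate([np.array(proj(cm,(p[0]+c*a-s*b,p[1]+s*a+c*b,z)))-uv for cm,uv,a,b,z in obs])
r=LS(f,[.56,0,.2]); print("cas",r.x.round(4)); print(r.fun.reshape(-1,2).round(1).tolist())
E
python3 m1.py
```

```text
wedge [ 0.4951 -0.2652] [-0.13 -0.1   0.07 -0.1 ] 117 395 [137.59268170245923, 451.43040272570215]
wedge [0.6065 0.2547] [-0.29 -0.04  0.37 -0.23] 129 176 [162.1429992573103, 207.22552163759246]
cas [ 0.5625 -0.0028  0.224 ]
[[-0.0, -1.4], [0.2, -1.4], [1.3, -1.7], [-0.0, -0.7], [-0.1, -0.6], [-2.1, 1.1], [-1.6, -0.7], [-1.7, -0.1]]
```

```bash
cat > m2.py <<'E'
from fit import *
from scipy.optimize import minimize
from scipy.ndimage import map_coordinates
ct,cs=ctrl.camera("top"),ctrl.camera("side")
def rect(x0,x1,y0,y1,z): q=[(x0,y0),(x1,y0),(x1,y1),(x0,y1),(x0,y0)]; return [((*q[i],z),(*q[i+1],z)) for i in range(4)]
RIM=rect(-.074,.074,-.025,.025,.08)+rect(.021,.071,-.022,.022,.08)+rect(-.071,-.021,-.022,.022,.08)
PAN=rect(-.115,.115,-.075,.075,.012)
def pts(E,p):
    c,s=np.cos(p[2]),np.sin(p[2]); P=np.concatenate([np.linspace(a,b,60) for a,b in E])
    return np.c_[p[0]+c*P[:,0]-s*P[:,1],p[1]+s*P[:,0]+c*P[:,1],P[:,2]]
def uv(cm,P):
    q=np.linalg.inv(cm["pose"])@np.c_[P,np.ones(len(P))].T; u=cm["K"]@q[:3]; return u[1]/u[2],u[0]/u[2]
def gm(cm,s):
    g=cv2.GaussianBlur(cm["color"].astype(np.float32),(0,0),s); return np.sqrt(sum(cv2.Sobel(g,5,*d)**2 for d in((1,0),(0,1))).sum(2)) if 0 else np.sqrt((cv2.Sobel(g,5,1,0)**2+cv2.Sobel(g,5,0,1)**2).sum(2))
def fit(E,cams,p0):
    p=np.array(p0)
    for s in(2.,1.):
        G=[gm(c,s) for c in cams]
        f=lambda d:-sum(map_coordinates(g,uv(c,pts(E,p0+d*[.001,.001,.01])),order=1).mean() for g,c in zip(G,cams))
        best=min(((f(np.array([a,b,y])),a,b,y) for a in np.arange(-5,6) for b in np.arange(-5,6) for y in np.arange(-3,4)) if s==2. else [(0,*d)])
        d=minimize(f,best[1:],method="Nelder-Mead").x
    return p0+d*[.001,.001,.01],-f(d)
if __name__=="__main__":
    p0=np.array([.5625,-.0028,.224])
    for n,E in(("rim",RIM),("panel",PAN),("all",RIM+PAN)):
        for m,cams in(("top",[ct]),("side",[cs]),("both",[ct,cs])):
            p,v=fit(E,cams,p0); print(n,m,p.round(4),round(v,1))
            if n=="all" and m=="both": pb=p
    out=[]
    for cm,(r,c,h,w) in((ct,(140,205,110,95)),(cs,(170,215,85,125))):
        k=4; im=cv2.resize(cm["color"][r:r+h,c:c+w],None,fx=k,fy=k,interpolation=cv2.INTER_CUBIC); im=np.clip(im*1.5,0,255).astype(np.uint8)
        for a,b in zip(*uv(cm,pts(RIM+PAN,pb))):
            a=int((a+.5-r)*k); b=int((b+.5-c)*k)
            if 0<=a<h*k and 0<=b<w*k: im[a,b]=(0,0,255)
        o=np.zeros((440,im.shape[1],3),np.uint8); o[:im.shape[0]]=im; out.append(o)
    o=np.hstack(out); print(o.shape); cv2.imwrite("pics/ov1.png",cv2.resize(o,(800,int(440*800/o.shape[1]))))
E
python3 m2.py
```

```text
rim top [5.627e-01 3.000e-04 2.240e-01] 125.4
rim side [0.5643 0.0036 0.221 ] 244.6
rim both [0.5634 0.0021 0.2191] 361.2
panel top [0.5639 0.0036 0.2288] 30.3
panel side [0.5654 0.0014 0.2238] 186.1
panel both [0.5653 0.0016 0.224 ] 214.3
all top [5.629e-01 5.000e-04 2.131e-01] 100.8
all side [0.5649 0.003  0.224 ] 227.9
all both [0.5643 0.0021 0.2219] 321.4
(440, 880, 3)
```

View pics/ov1.png

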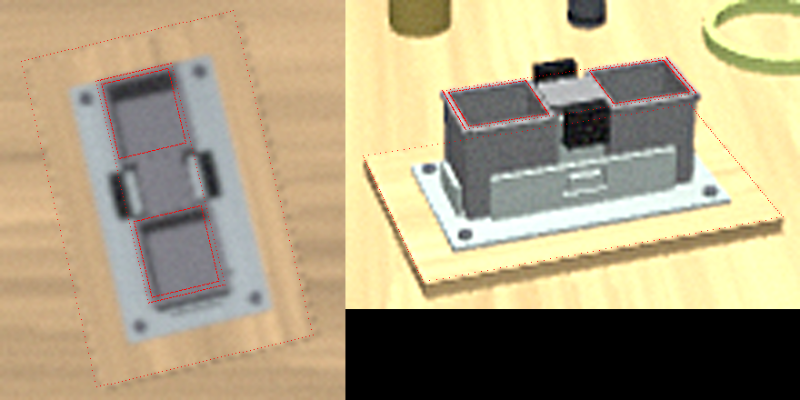

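The model overlay sits on the rims and the panel in both views, putting the cassette at about (0.564, 0.002), yaw 0.222. I now move above wedge 1.

Call:
move_arm(increments=[[1, 0, 0, 0, 0, 0, 0.117], [1, 0, 0, 0, 0, 0, 0.117], [1, 0.495, -0.28, 0, 0, 0, 0], [1, 0.495, -0.28, 0, 0, 0, 0], [1, 0.495, -0.28, 0, 0, 0, 0], [1, 0.495, -0.28, 0, 0, 0, 0], [1, 0.495, -0.28, 0, 0, 0, 0], [1, 0.495, -0.28, 0, 0, 0, 0], [1, 0.495, -0.28, 0, 0, 0, 0], [1, 0.495, -0.28, 0, 0, 0, 0], [1, 0.495, -0.28, 0, 0, 0, 0], [1, 0.495, -0.28, 0, 0, 0, 0], [1, 0.495, -0.28, 0, 0, 0, 0], [1, 0.495, -0.28, 0, 0, 0, 0], [1, 0, 0, 0, 0, 0, 0], [1, 0, 0, 0, 0, 0, 0]])

```text
time_s: 3.0
ee_pos: [0.4949, -0.2645, 0.2053]
eef_rot: [-3.142, 0.0, 0.223]
force: [-0.1, -0.2, -0.4]
grip_width: 0.094
grip_force: 0.0
```

Call:
move_arm(increments=[[1, 0, 0, 0.578, 0, 0, 0], [1, 0, 0, 0.578, 0, 0, 0], [1, 0, 0, 0.578, 0, 0, 0], [1, 0, 0, 0.578, 0, 0, 0], [1, 0, 0, 0.578, 0, 0, 0], [1, 0, 0, 0.578, 0, 0, 0], [1, 0, 0, 0, 0, 0, 0], [0.1, 0, 0, 0, 0, 0, 0], [0.1, 0, 0, 0, 0, 0, 0], [0.1, 0, 0, 0, 0, 0, 0], [0.1, 0, 0, 0, 0, 0, 0], [0.1, 0, 0, 0, 0, 0, 0], [0.1, 0, 0, 0, 0, 0, 0], [0.1, 0, 0, 0, 0, 0, 0], [0.1, 0, 0, 0, 0, 0, 0], [0.1, 0, 0, 0, 0, 0, 0]], force=20)

```text
time_s: 4.6
ee_pos: [0.4949, -0.2646, 0.032]
eef_rot: [-3.142, 0.0, 0.222]
force: [-0.9, 1.0, 0.5]
grip_width: 0.026
grip_force: 0.5
```

Call:
move_arm(increments=[[0, 0, 0, 0, 0, 0, 0], [0, 0, 0, 0, 0, 0, 0], [0, 0, 0, 0, 0, 0, 0], [0, 0, 0, -0.2, 0, 0, 0], [0, 0, 0, -0.2, 0, 0, 0], [0, 0, 0, -0.2, 0, 0, 0]], force=20)

```text
time_s: 5.2
ee_pos: [0.495, -0.2648, 0.0633]
eef_rot: [3.141, -0.0, 0.222]
force: [-1.1, 0.5, -0.7]
grip_width: 0.0238
grip_force: 19.8
```

Run:
```python
from h import *
c=ctrl.camera("side"); p=ctrl.get_obs()["ee_pos"]; r,cc=map(int,proj(c,p)); print(r,cc,p)
cv2.imwrite("pics/g1.png",cv2.resize(np.clip(c["color"][r-50:r+50,cc-60:cc+60]*1.5,0,255).astype(np.uint8),None,fx=5,fy=5,interpolation=cv2.INTER_CUBIC))
```

```text
275 254 [ 0.49574424 -0.26514889  0.06500064]
```

View pics/g1.png

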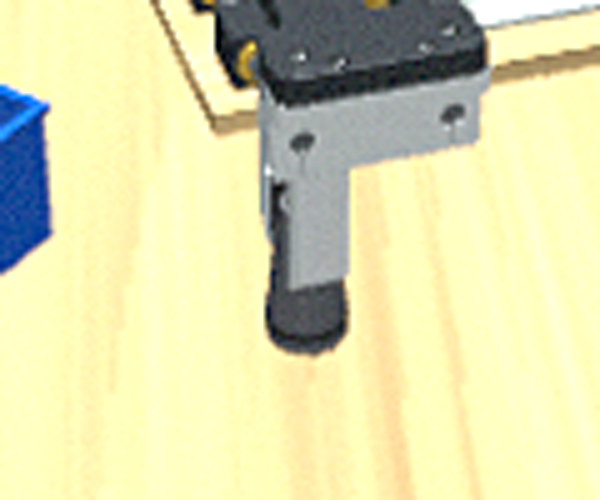

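Call:
move_arm(increments=[[0, 0, 0, -0.5, 0, 0, 0], [0, 0, 0, -0.6, 0, 0, 0], [0, 0, 0, -0.6, 0, 0, 0], [0, 0.1, -0.3, 0, 0, 0, 0], [0, 0.2, -0.6, 0, 0, 0, 0], [0, 0.2, -0.6, 0, 0, 0, 0], [0, 0.2, -0.6, 0, 0, 0, 0], [0, 0.2, -0.6, 0, 0, 0, 0], [0, 0.2, -0.6, 0, 0, 0, 0], [0, 0.2, -0.6, 0, 0, 0, 0], [0, 0.2, -0.6, 0, 0, 0, 0], [0, 0.1, -0.3, 0, 0, 0, 0], [0, 0, -0.1, 0, 0, 0, 0], [0, 0, 0, 0, 0, 0, 0], [0, 0, 0, 0, 0, 0, 0]])

```text
time_s: 6.75
ee_pos: [0.5188, -0.0086, 0.1469]
eef_rot: [3.142, 0.0, 0.221]
force: [0.3, 0.1, -1.5]
grip_width: 0.0235
grip_force: 19.8
```

Call:
move_arm(increments=[[0, 0, 0, 0.32, 0, 0, 0], [0, 0, 0, 0.32, 0, 0, 0], [0, 0, 0, 0.32, 0, 0, 0], [0, 0, 0, 0.32, 0, 0, 0], [0, 0, 0, 0, 0, 0, 0], [0, 0, 0, 0, 0, 0, 0]])

```text
time_s: 7.35
ee_pos: [0.5191, -0.0087, 0.0834]
eef_rot: [3.142, 0.0, 0.221]
force: [0.6, 0.2, -1.1]
grip_width: 0.023
grip_force: 19.8
```

```bash
cat > look.py <<'E'
from h import *
import sys
def both(name,boxes,k):
    o=np.zeros((600,800,3),np.uint8); C=0
    for n,(r,c,h,w) in boxes.items():
        im=ctrl.camera(n)["color"][r:r+h,c:c+w]; im=np.clip(cv2.resize(im,None,fx=k,fy=k,interpolation=cv2.INTER_CUBIC)*1.6,0,255).astype(np.uint8)
        o[:im.shape[0],C:C+im.shape[1]]=im; C+=im.shape[1]
    cv2.imwrite(f"pics/{name}.png",o)
if __name__=="__main__": both(sys.argv[1],{"top":(145,210,100,75),"side":(150,215,100,115)},4)
E
python3 look.py p1
```

```text
(no output)
```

View pics/p1.png

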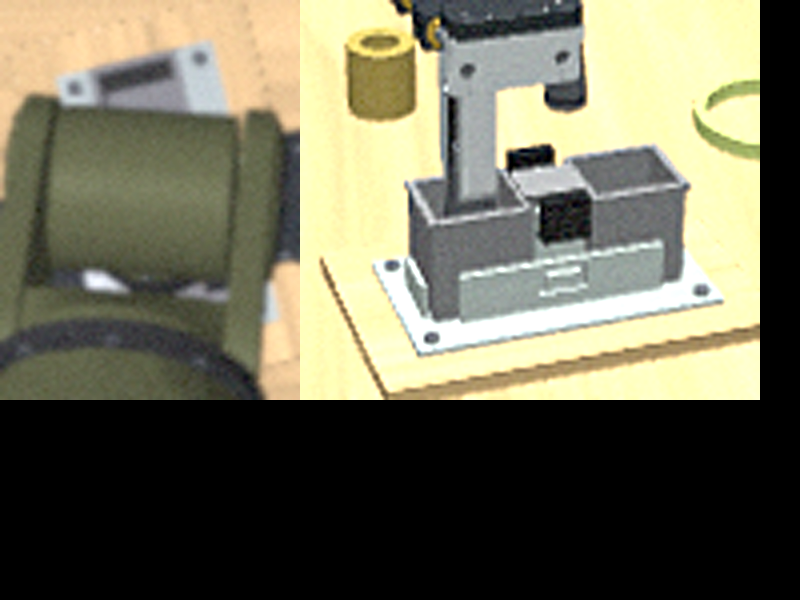

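Side view: the finger tip at crop (205,465) is centred over the -x pocket mouth, and the wrist shows no contact force. I release and retreat.

Call:
move_arm(increments=[[1, 0, 0, 0, 0, 0, 0], [1, 0, 0, 0, 0, 0, 0], [1, 0, 0, 0, 0, 0, 0], [1, 0, 0, 0, 0, 0, 0], [1, 0, 0, -0.45, 0, 0, 0], [1, 0, 0, -0.5, 0, 0, 0], [1, 0, 0, -0.4, 0, 0, 0], [1, 0.32, -0.53, 0, 0, 0, 0], [1, 0.32, -0.53, 0, 0, 0, 0], [1, 0.32, -0.53, 0, 0, 0, 0], [1, 0.32, -0.53, 0, 0, 0, 0], [1, 0.32, -0.53, 0, 0, 0, 0], [1, 0.32, -0.53, 0, 0, 0, 0], [1, 0.32, -0.53, 0, 0, 0, 0], [1, 0.32, -0.53, 0, 0, 0, 0], [1, 0.32, -0.53, 0, 0, 0, 0], [1, 0, 0, 0, 0, 0, 0], [1, 0, 0, 0, 0, 0, 0]])

```text
time_s: 9.25
ee_pos: [0.6068, 0.2565, 0.1501]
eef_rot: [3.141, 0.001, 0.223]
force: [1.3, 0.1, -0.7]
grip_width: 0.094
grip_force: 0.0
```

```bash
python3 look.py p2
```

```text
(no output)
```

View pics/p2.png

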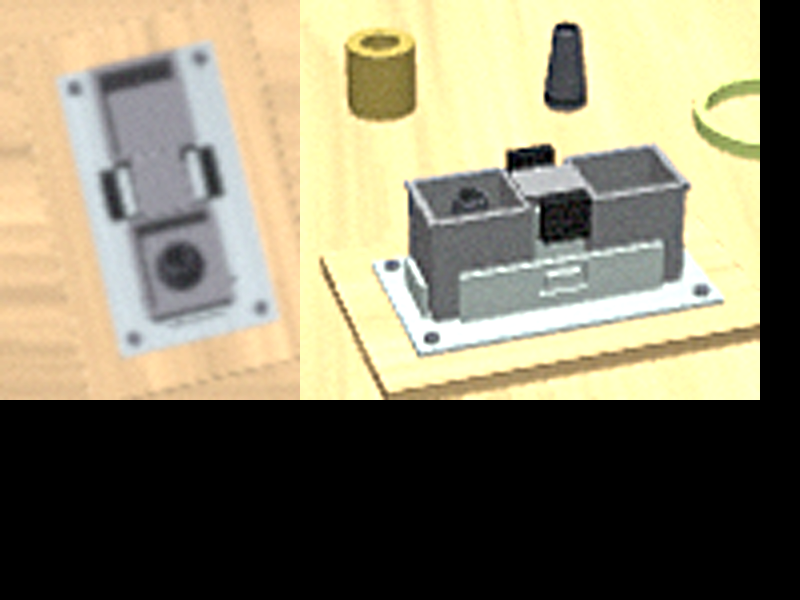

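Wedge 1 stands upright in the -x pocket (top-view crop (262,180)). Next is wedge 2.

Call:
move_arm(increments=[[1, 0, 0.035, 0.472, 0, 0, 0], [1, 0, 0, 0.472, 0, 0, 0], [1, 0, 0, 0.472, 0, 0, 0], [1, 0, 0, 0.472, 0, 0, 0], [1, 0, 0, 0.472, 0, 0, 0], [1, 0, 0, 0, 0, 0, 0], [0, 0, 0, 0, 0, 0, 0], [0, 0, 0, 0, 0, 0, 0], [0, 0, 0, 0, 0, 0, 0], [0, 0, 0, 0, 0, 0, 0], [0, 0, 0, 0, 0, 0, 0], [0, 0, 0, 0, 0, 0, 0], [0, 0, 0, 0, 0, 0, 0], [0, 0, 0, 0, 0, 0, 0], [0, 0, 0, 0, 0, 0, 0], [0, 0, 0, 0, 0, 0, 0], [0, 0, 0, 0, 0, 0, 0]], force=25)

```text
time_s: 11.05
ee_pos: [0.6073, 0.2546, 0.0325]
eef_rot: [-3.142, 0.0, 0.222]
force: [-0.8, 0.4, 0.1]
grip_width: 0.0233
grip_force: 24.8
```

Call:
move_arm(increments=[[0, 0, 0, -0.26, 0, 0, 0], [0, 0, 0, -0.5, 0, 0, 0], [0, 0, 0, -0.6, 0, 0, 0], [0, 0, 0, -0.6, 0, 0, 0], [0, 0, 0, -0.4, 0, 0, 0], [0, -0.06, 0.26, 0, 0, 0, 0], [0, -0.12, 0.53, 0, 0, 0, 0], [0, -0.12, 0.53, 0, 0, 0, 0], [0, -0.12, 0.53, 0, 0, 0, 0], [0, -0.12, 0.53, 0, 0, 0, 0], [0, -0.12, 0.53, 0, 0, 0, 0], [0, -0.12, 0.53, 0, 0, 0, 0], [0, -0.12, 0.53, 0, 0, 0, 0], [0, -0.12, 0.53, 0, 0, 0, 0], [0, -0.03, 0.24, 0, 0, 0, 0], [0, 0, 0, 0, 0, 0, 0], [0, 0, 0, 0, 0, 0, 0]])

```text
time_s: 12.75
ee_pos: [0.6081, 0.0123, 0.1502]
eef_rot: [-3.141, 0.001, 0.222]
force: [0.4, 0.2, -2.2]
grip_width: 0.0233
grip_force: 24.7
```

Call:
move_arm(increments=[[0, 0, 0, 0.335, 0, 0, 0], [0, 0, 0, 0.335, 0, 0, 0], [0, 0, 0, 0.335, 0, 0, 0], [0, 0, 0, 0.335, 0, 0, 0], [0, 0, 0, 0, 0, 0, 0], [0, 0, 0, 0, 0, 0, 0]])

```text
time_s: 13.35
ee_pos: [0.6084, 0.0128, 0.0839]
eef_rot: [-3.141, 0.0, 0.223]
force: [-0.7, 0.6, -0.6]
grip_width: 0.0232
grip_force: 24.7
```

Call:
move_arm(increments=[[1, 0, 0, 0, 0, 0, 0], [1, 0, 0, 0, 0, 0, 0], [1, 0, 0, 0, 0, 0, 0], [1, 0, 0, 0, 0, 0, 0], [1, 0, 0, -0.45, 0, 0, 0], [1, 0, 0, -0.5, 0, 0, 0], [1, 0, 0, -0.4, 0, 0, 0], [1, 0, -0.5, 0, 0, 0, 0], [1, 0, -0.5, 0, 0, 0, 0], [1, 0, -0.5, 0, 0, 0, 0], [1, 0, -0.5, 0, 0, 0, 0], [1, 0, -0.5, 0, 0, 0, 0], [1, 0, -0.5, 0, 0, 0, 0], [1, 0, -0.5, 0, 0, 0, 0], [1, 0, -0.5, 0, 0, 0, 0], [1, 0, 0, 0, 0, 0, 0], [1, 0, 0, 0, 0, 0, 0]])

```text
time_s: 15.05
ee_pos: [0.5643, 0.207, 0.1511]
eef_rot: [3.141, -0.0, 0.223]
force: [-0.2, -0.3, -0.3]
grip_width: 0.0938
grip_force: 0.0
```

```bash
python3 look.py p3
python3 - <<'E'
from m2 import *
p0=np.array([.564,.002,.222])
G={}
for m,cams in(("top",[ct]),("side",[cs]),("both",[ct,cs])): print(m,fit(RIM,cams,p0)[0].round(4))
# button segmentation, top: black blobs near the predicted buttons
c,s=np.cos(.222),np.sin(.222)
for sg in(1,-1):
    r,cc=proj(ct,(.564-s*sg*.0295,.002+c*sg*.0295,.086)); r0,c0=int(r),int(cc)
    w=ct["color"][r0-9:r0+10,c0-7:c0+8].max(2).astype(float); ww=np.clip(70-w,0,None); y,x=np.mgrid[r0-9:r0+10,c0-7:c0+8]
    q=((y*ww).sum()/ww.sum(),(x*ww).sum()/ww.sum()); print(sg,(round(r,1),round(cc,1)),np.round(q,1),atz(ct,q,.084).round(4))
E
```

```text
top [0.5632 0.002  0.2099]
side [0.5644 0.0035 0.2221]
both [0.5638 0.0024 0.2179]
1 (np.float64(192.3), np.float64(236.1)) [193.5 237.8] [0.5549 0.027  0.084 ]
-1 (np.float64(186.4), np.float64(260.8)) [187.6 262. ] [ 0.5678 -0.0296  0.084 ]
```

View pics/p3.png

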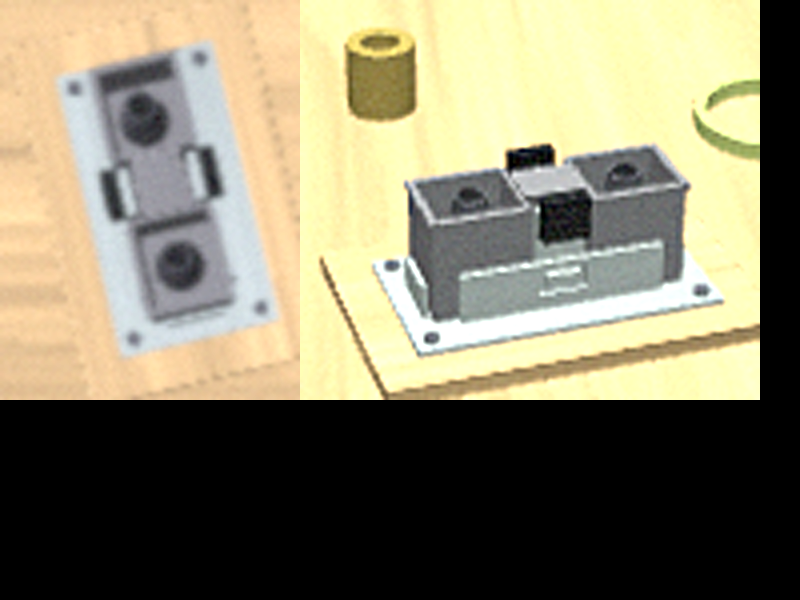

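Both wedges stand in their pockets (top-view crop (118,145) and (262,180)). Next I go over the pinch point.

Call:
move_arm(increments=[[1, -0.115, 0.5, 0, 0, 0, 0], [1, -0.115, 0.5, 0, 0, 0, 0], [1, -0.115, 0.5, 0, 0, 0, 0], [1, -0.115, 0.5, 0, 0, 0, 0], [1, -0.115, 0.5, 0, 0, 0, 0], [1, -0.115, 0.5, 0, 0, 0, 0], [1, -0.115, 0.5, 0, 0, 0, 0], [1, -0.115, 0.5, 0, 0, 0, 0], [1, 0, 0, 0.2, 0, 0, 0], [1, 0, 0, 0.4, 0, 0, 0], [1, 0, 0, 0.4, 0, 0, 0], [1, 0, 0, 0.4, 0, 0, 0], [1, 0, 0, 0.4, 0, 0, 0], [1, 0, 0, 0.14, 0, 0, 0], [1, 0, 0, 0, 0, 0, 0], [1, 0, 0, 0, 0, 0, 0]])

```text
time_s: 16.85
ee_pos: [0.5638, 0.0018, 0.0548]
eef_rot: [3.141, -0.001, 0.222]
force: [0.1, -0.3, -1.0]
grip_width: 0.0944
grip_force: 0.0
```

Call:
move_arm(increments=[[0.76, 0, 0, 0, 0, 0, 0], [0.76, 0, 0, 0, 0, 0, 0], [0.74, 0, 0, 0, 0, 0, 0], [0.72, 0, 0, 0, 0, 0, 0], [0.7, 0, 0, 0, 0, 0, 0], [0.68, 0, 0, 0, 0, 0, 0], [0.68, 0, 0, 0, 0, 0, 0], [0.68, 0, 0, 0, 0, 0, 0]], force=15)

```text
time_s: 17.65
ee_pos: [0.5636, 0.0017, 0.0543]
eef_rot: [3.141, -0.001, 0.222]
force: [0.6, -1.7, 3.9]
grip_width: 0.0641
grip_force: 3.0
```

Run:
```python
from h import *
F=[]
for _ in range(6): ctrl.camera("side"); F.append(ctrl.get_obs()["force"])
o=ctrl.get_obs(); f=np.mean(F,0); p=.222; print(f, "tool y force",f@[np.sin(p),-np.cos(p),0], "std",np.std(F,0), o["grip_width"],o["grip_force"],o["ee_pos"])
```

```text
[ 1.18695576 -1.80386752  4.17440917] tool y force 2.0209439649199683 std [0.33214118 0.2125031  0.45743499] 0.06422807251053779 2.977881319820881 [0.56357515 0.00176733 0.05413297]
```

Call:
move_arm(increments=[[0.68, 0, 0.03, 0, 0, 0, 0], [0.68, 0, 0, 0, 0, 0, 0], [0.68, 0, 0, 0, 0, 0, 0]])

```text
time_s: 18.25
ee_pos: [0.5638, 0.0003, 0.054]
eef_rot: [-3.141, -0.0, 0.222]
force: [1.7, 0.6, 4.6]
grip_width: 0.0636
grip_force: 3.0
```

```bash
cat > ff.py <<'E'
from h import *
F=[]
for _ in range(6): ctrl.camera("side"); F.append(ctrl.get_obs()["force"])
o=ctrl.get_obs(); f=np.mean(F,0); p=.222; print(f.round(2), "tool y force",f@[np.sin(p),-np.cos(p),0], o["grip_width"],o["grip_force"],o["ee_pos"],o["moment"].round(2) if hasattr(o["moment"],"round") else o["moment"],o["time_s"])
E
python3 ff.py
```

```text
[1.7  0.19 3.74] tool y force 0.1882636606635573 0.0639948703258272 2.974618077278137 [5.63817435e-01 3.09932214e-04 5.40695238e-02] [ 0.07 -0.33  0.01] 18.55
```

Centred on the catches, with the side force gone. I pinch fully.

Call:
move_arm(increments=[[0.62, 0, 0, 0, 0, 0, 0], [0.58, 0, 0, 0, 0, 0, 0], [0.5, 0, 0, 0, 0, 0, 0], [0.4, 0, 0, 0, 0, 0, 0], [0.3, 0, 0, 0, 0, 0, 0], [0.3, 0, 0, 0, 0, 0, 0], [0.3, 0, 0, 0, 0, 0, 0]], force=35)

```text
time_s: 19.25
ee_pos: [0.5639, 0.0001, 0.0546]
eef_rot: [3.141, -0.0, 0.222]
force: [0.8, -0.5, 9.4]
grip_width: 0.0493
grip_force: 35.0
```

```bash
python3 ff.py
```

```text
[-0.16 -0.66  9.66] tool y force 0.6130541718529268 0.04941341729575412 35.002350211143494 [5.63917765e-01 1.37232515e-04 5.45538518e-02] [-0.12  0.12 -0.  ] 19.55
```

Call:
move_arm(increments=[[0.3, 0, 0, -0.04, 0, 0, 0], [0.3, 0, 0, -0.04, 0, 0, 0], [0.3, 0, 0, -0.06, 0, 0, 0], [0.3, 0, 0, -0.06, 0, 0, 0], [0.3, 0, 0, 0, 0, 0, 0]])

```text
time_s: 20.05
ee_pos: [0.5638, 0.0003, 0.0643]
eef_rot: [3.142, -0.0, 0.222]
force: [-1.0, -0.2, -5.4]
grip_width: 0.0494
grip_force: 35.0
```

```bash
python3 ff.py; python3 look.py p4
```

```text
[-0.15 -0.2  -6.04] tool y force 0.1648857641468982 0.04877598444467815 34.99816417694092 [5.63701910e-01 2.66253731e-04 6.39325072e-02] [-0.01 -0.03 -0.02] 20.35
```

View pics/p4.png

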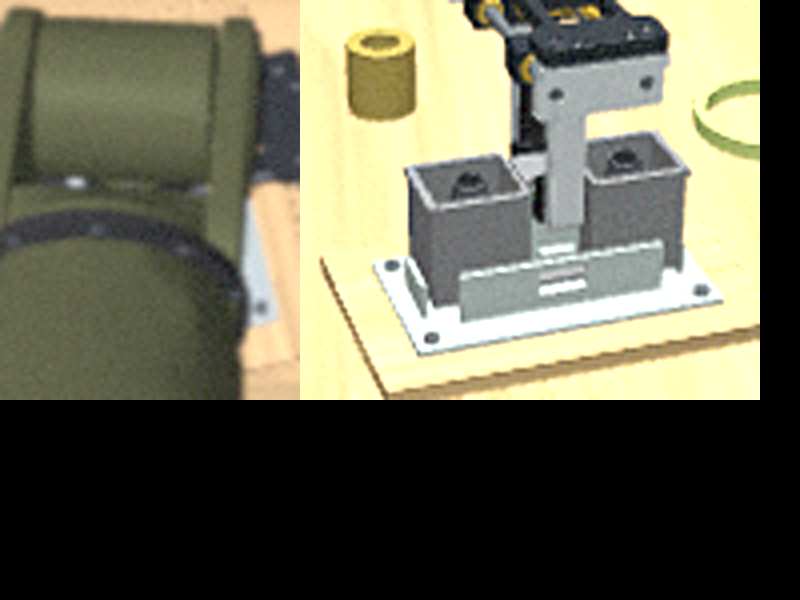

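The cassette is out, about 10 mm up and level, with its full weight on the wrist and no side load. I lift it the rest of the way.

Call:
move_arm(increments=[[0.3, 0, 0, -0.1, 0, 0, 0], [0.3, 0, 0, -0.2, 0, 0, 0], [0.3, 0, 0, -0.25, 0, 0, 0], [0.3, 0, 0, -0.25, 0, 0, 0], [0.3, 0, 0, -0.25, 0, 0, 0], [0.3, 0, 0, -0.25, 0, 0, 0], [0.3, 0, 0, -0.25, 0, 0, 0], [0.3, 0, 0, -0.25, 0, 0, 0], [0.3, 0, 0, -0.25, 0, 0, 0], [0.3, 0, 0, -0.25, 0, 0, 0], [0.3, 0, 0, -0.25, 0, 0, 0], [0.3, 0, 0, -0.15, 0, 0, 0], [0.3, 0, 0, -0.1, 0, 0, 0], [0.3, 0, 0, 0, 0, 0, 0], [0.3, 0, 0, 0, 0, 0, 0], [0.3, 0, 0, 0, 0, 0, 0], [0.3, 0, 0, 0, 0, 0, 0]])

```text
time_s: 22.15
ee_pos: [0.5636, 0.0003, 0.2036]
eef_rot: [-3.141, 0.001, 0.222]
force: [-0.2, 0.3, -5.5]
grip_width: 0.0486
grip_force: 35.0
```

```bash
python3 ff.py; python3 -c "
from look import *
both('p5',{'side':(60,170,190,190)},3)"
```

```text
[ 0.19 -0.11 -6.33] tool y force 0.14382261006858757 0.048942108584076285 34.99828398227692 [5.63757754e-01 2.85461742e-04 2.04005660e-01] [-0.    0.02 -0.01] 22.45
```

View pics/p5.png

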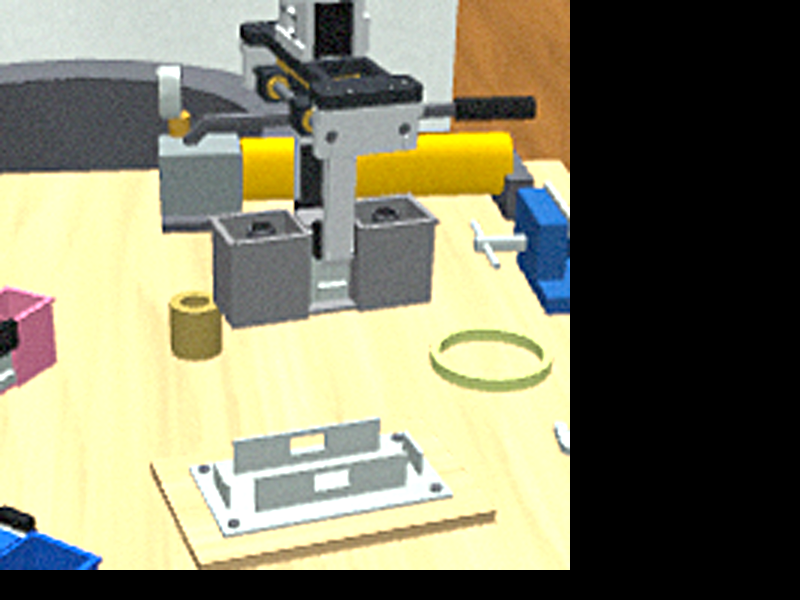

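The picture shows the cassette held level about 15 cm up, wedges in both pockets at crop (228,260) and (212,385), and the bracket empty below. I hand in.

```bash
python3 -c "
from station import ctrl; print(ctrl.hand_in())"
```

```text
the job is handed in; nothing more can be done
None
```

The job is handed in at about 22 s: one wedge stands in each pocket, and the cassette is held level by its pinched catches 15 cm above the bracket, with nothing else touched.

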